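Angle the rolling batten past the kiln post into its bay

TASK

Stow the long wooden batten in the three-sided wooden bay on the bench by pushing it with the fingers: one end in behind the upright kiln post first, then the other end, until it lies flat on the bench inside the bay along the back wall, both ends up against that wall. Only push it: never lift it off the bench or tip it over, and leave the pots and tools around it where they are.

Things in the scene. Friction and masses are not known exactly. Their poses are not given: they have to be found in the camera images.
- batten: loose straight beech batten, a square-edged bar 260 mm long (along its own y), 30 mm wide (x), 26 mm high, about 0.15 kg, with a small dark dot on top near one end; starts on the bench in front of the bay, on the robot's side, roughly parallel to the back wall. Origin: centre of its underside; z up
- end_left (a point): centre of the batten's end face at its own +y end (the left end, as seen from the robot, at the start), 13 mm above its underside
- end_right (a point): centre of the batten's end face at its own -y end (the right end at the start), 13 mm above its underside
- bay: fixed three-sided bay of wooden strips 18 mm thick and 35 mm high standing on the bench: no floor, no roof, open towards the robot. Origin: on the bench at the middle of the open mouth, in line with the front ends of the side walls; x points into the bay, y to the left along the mouth. Inside, the back wall's face is at x = 85 mm and the side walls' faces are at y = +165 and -165 mm
- post: fixed upright brown fireclay kiln post, a cylinder 32 mm in diameter and 60 mm high, standing in the mouth of the bay left of its middle: its axis is 10 mm in front of the mouth line, and its own axes are parallel to those of the bay. The opening between it and the right side wall is shorter than the batten. Origin: centre of its foot
- mug: bystander: pinkish bisque-fired mug, 76 mm wide and 85 mm tall, with a handle; origin at the centre of its underside
- glaze_jar: bystander: white lidded jar, 60 mm wide, 90 mm tall; origin at the centre of its underside
- vase: bystander: small grey-brown clay vase, 80 mm wide, 115 mm tall; origin at the centre of its underside
- brush: bystander: a brush 200 mm long lying flat along its own x; origin under its middle
- bowl: bystander: shallow pinkish bowl, 120 mm wide, 50 mm tall; origin at the centre of its underside
- spare_prop: bystander: a spare kiln prop standing loose beyond the bay, a plain brown cylinder 38 mm wide and only 45 mm tall; not the post; origin at the centre of its underside
- rib: bystander: round dark wooden rib (disc) 76 mm wide, 6 mm thick, lying flat; origin at the centre of its underside
There are look-alikes about, which are no part of the job. What is shaped like the post but blue, white or yellow is not meant.

How it is judged:
On the way:
1. one end of the batten is in the bay behind the post while the other end is still outside (((x of end_left in the frame of bay above 0.01 m and y of end_left in the frame of post above 0 m and x of end_right in the frame of bay below 0 m) or (x of end_right in the frame of bay above 0.01 m and y of end_right in the frame of post above 0 m and x of end_left in the frame of bay below 0 m))).
At the end, for the whole second after the job is handed in: The batten lies flat on the bench in the bay along the back wall: the centre of each end face is more than 60 mm inside the mouth (so each end is within 10 mm of touching the back wall), between the side walls, at rest (x of end_left in the frame of bay between 0.06 and 0.085 m and y of end_left in the frame of bay between -0.17 and 0.17 m and height (world z) of each of end_left, end_right below 0.018 m and x of end_right in the frame of bay between 0.06 and 0.085 m and y of end_right in the frame of bay between -0.17 and 0.17 m and linear speed of batten below 0.01 m/s).
It fails at once if the batten is lifted off the bench (its middle or an end more than 12 mm up) (height (world z) of any of end_left, end_right above 0.025 m or height (world z) of batten above 0.012 m).
It fails at once if the batten is tipped over (angle between batten's own z axis and vertical above 0.35 rad).
It fails at once if a bystander is moved more than 20 mm (distance of any of mug, glaze_jar, vase, brush, bowl, spare_prop, rib from where it was at the start of the episode above 0.02 m).
It fails at once if a standing pot, jar or prop is knocked over (angle between any of mug, glaze_jar, vase, bowl, spare_prop's own z axis and vertical above 0.5 rad).
It also fails if it takes over 58 s, if anything falls off the work surface, if the arm or the gripper's body presses on something with over 40 N, if the wrist force passes 120 N, or if a joint passes its speed limit or range.

ROBOT

A 6-joint arm with a two-finger parallel gripper is mounted at the origin on the work surface. World frame = base frame: x ahead of the robot, y to its left, z up, the work surface at z = 0. Lengths are in m, angles in rad, forces in N, time in s.
With the tool pointing down it reaches from about 0.25 to 0.725 m from the base axis. Payload 4 kg.
Tool frame: the origin (TCP) lies on the centre line of the jaws, within the pads' length; the fingertips stand 22 mm ahead of it and the grasp point (between the pads) lies 3 mm ahead of it; z points along the fingers, y is the direction in which the jaws open and shut (so a half turn about z gives the same grasp; the last joint's range is limited). The gripper opens to 85 mm and grips with 20 to 120 N. Pads are 22 mm wide; open, the fingers measure 114 mm over their backs; the gripper's body (76 mm by 85 mm) begins 54 mm behind the grasp point. The pads swing forward as they close: fully open they stand 13 mm farther back than shut.
Start: joints at [-1.189, 0.241, 0.005, 1.335, 0, 1.571], TCP at [0.186, -0.464, 0.253] pointing down, gripper open.
Joint ranges: [-2.72, 2.72], [-1.05, 1.87], [-1.09, 1.28], [-1.99, 2.15], [-1.42, 1.44], [-3.14, 3.14]. Speed limits (rad/s): [2.79, 2.79, 3.14, 3.14, 3.14, 3.14].

INTERFACE

Orientations are given as a unit quaternion [x, y, z, w].
In Python, from station import manip gives the robot as it stands.
- The arm moves only by the tool drive_tool, never from a script. Its argument "targets" is a list that holds one entry, the list of rows, each a list of 7 numbers: the turn, a rotation vector about the tool's x, y, z in rad, then the shift along the tool's x, y, z in m, then the opening, from 0 (shut) to 1 (fully open). A call has 1 to 20 rows; each row is the pose to reach, as a shift and turn from the pose commanded when the call began, along the tool's axes at that moment; what a row does not reach only later rows make up. A row lasts 1/12 s, in which the tool goes at most 41.7 mm and 7.16 degrees, less where a joint would pass 70% of its speed; a pose out of reach is approached as far as the arm can. A call with a gripper value outside its range is refused whole. The fingers move at their own pace and stop on an object; "force" is the grip in N (left out, the last holds). Time passes only in rows, so rows that repeat a pose let the fingers close. It gives the time, the measured TCP pose, the force and the opening at its end, in the units of the state.
- manip.read_state(): the state, without advancing time (a new reading comes with each control period).
- manip.read_camera(name): name is "side" or "top"; returns a dict with "img" (400x640x3 uint8, red, green, blue), "depth" (400x640 float32, m along the optical axis (not along the pixel's ray), 0 where there is no reading), "fx", "fy", "cx", "cy" (pixels), "D" ([k1, k2, p1, p2, k3] as OpenCV has them; the pictures are not rectified), "R" (3x3) and "t" (3): a world point X has camera coordinates R X + t. Camera axes: x right, y down, z forward; pixel columns grow to the right and rows downward; lengths in m; the calibration is good to about 2 mm. A picture is of the moment at which its call begins.
- manip.job_done(): hands the job in, once; it reports no verdict.
The state is a dict: "time_s": time; "joint_pos": joint angles; "qvel": joint speeds; "joint_torque": joint torques, N m; "eef_pos": TCP position; "eef_rot": TCP orientation; "wrist_force": force on the tool from outside, world axes, zero at the start; "torque": the same for the moment, N m; "opening": finger opening in m.
Only numpy, scipy, OpenCV 4.12 (cv2) and the standard library are available. Lean on these libraries where they do the work, as an engineer would, in place of code of your own. Each camera call takes 0.05 s, during which the arm holds its last target.

## Working session

There is one attempt and no reset: what is moved stays moved. The work goes in short steps, Python scripts to look and compute and a tool call to move; the robot and the scene stay as the last step left them, time stands still between calls to the robot, and variables do not carry over. Pictures are saved under pics/ and viewed, and the job is handed in when it is done.

Besides the shell and the picture viewer there is one more tool, called after "Call:" by a JSON object that holds its "api" and its "payload", one argument or row to a line. drive_tool: Moves the arm, as the interface text tells. Its arguments: {"type":"object","properties":{"targets":{"type":"array","items":{"type":"array","items":{"type":"array","items":{"type":"number"}}}},"force":{"type":"number"}},"required":["targets"]}

```bash
mkdir -p pics; python3 - <<'E'
from station import manip
import cv2
s=manip.read_state(); print(s['time_s'],s['eef_pos'],s['eef_rot'],s['opening'])
for n in('top','side'):
    c=manip.read_camera(n); cv2.imwrite(f'pics/{n}0.png',c['img'][:,:,::-1]); print(n,c['fx'],c['fy'],c['cx'],c['cy'],c['D'],c['R'],c['t'])
E
```

```text
0.0 [ 0.18607929 -0.46346805  0.25242316] [ 9.81835331e-01  1.89732325e-01 -1.76032554e-04 -9.98511305e-04] 0.08529171154788906
top 395.66128015476426 395.66128015476426 321.3635800231566 199.01812848757743 [-0.09182751  0.          0.          0.          0.        ] [[-0.00756744 -0.99984295  0.01602535]
 [-0.99745203  0.00641053 -0.07105176]
 [ 0.07093787 -0.0165222  -0.99734389]] [0.01150056 0.52979634 0.95354201]
side 486.4561689820382 486.4561689820382 315.83141451224844 202.0771782577265 [-0.07384176  0.          0.          0.          0.        ] [[-0.68550552 -0.72805545  0.00417701]
 [-0.55404205  0.51792273 -0.65176181]
 [ 0.47235537 -0.44910055 -0.75841222]] [0.38034868 0.334091   0.9821053 ]
```

View pics/top0.png

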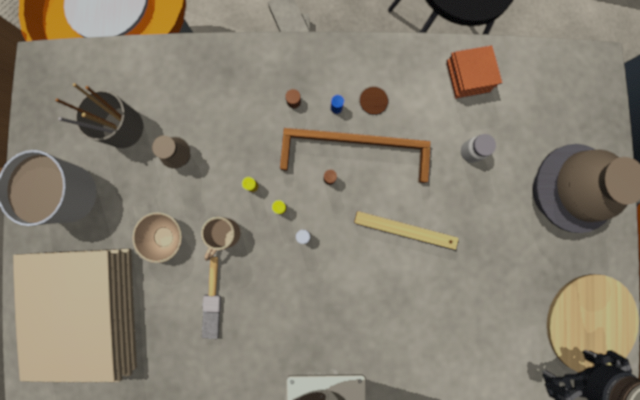

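View pics/side0.png

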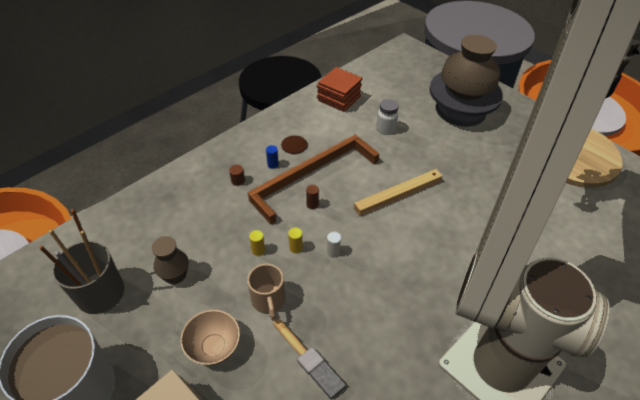

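The top view shows the bay at about (285–430, 130–180) and the brown post at (330,177). The batten runs from (357,218) to (457,242), with yellow and white look-alikes at (249,184), (279,207) and (303,237). I'll measure these next.

```bash
cat > h.py <<'E'
import numpy as np, cv2
from station import manip
def ray(c,uv,z):
    K=np.array([[c['fx'],0,c['cx']],[0,c['fy'],c['cy']],[0,0,1.]])
    p=cv2.undistortPoints(np.array(uv,float).reshape(-1,1,2),K,np.array(c['D'])).reshape(-1,2)
    d=np.c_[p,np.ones(len(p))]@np.array(c['R']); o=-np.array(c['R']).T@np.array(c['t'])
    z=np.broadcast_to(z,len(p))
    return o+d*((z-o[2])/d[:,2])[:,None]
def mask(c,lo,hi,box):
    h=cv2.cvtColor(c['img'],cv2.COLOR_RGB2HSV); m=cv2.inRange(h,lo,hi); o=np.zeros_like(m); x0,y0,x1,y1=box
    o[y0:y1,x0:x1]=m[y0:y1,x0:x1]; return o
def big(m):
    cs,_=cv2.findContours(m,cv2.RETR_EXTERNAL,cv2.CHAIN_APPROX_NONE); return max(cs,key=cv2.contourArea)
E
python3 - <<'E'
from h import *
c=manip.read_camera('top')
h=cv2.cvtColor(c['img'],cv2.COLOR_RGB2HSV)
for p in [(400,229),(380,224),(450,240),(360,140),(330,177),(287,150),(425,160),(330,181),(293,97),(340,210)]: print(p,h[p[1],p[0]])
im=cv2.resize(c['img'][80:260,230:480],None,fx=3.2,fy=3.2,interpolation=cv2.INTER_CUBIC); cv2.imwrite('pics/z0.png',im[:,:,::-1])
E
```

```text
(400, 229) [ 24  93 187]
(380, 224) [ 24  95 187]
(450, 240) [ 20 116 143]
(360, 140) [ 14 166 137]
(330, 177) [ 12 133 140]
(287, 150) [ 14 167 131]
(425, 160) [ 14 164 146]
(330, 181) [ 11 133 132]
(293, 97) [ 12 132 141]
(340, 210) [ 23  29 142]
```

View pics/z0.png

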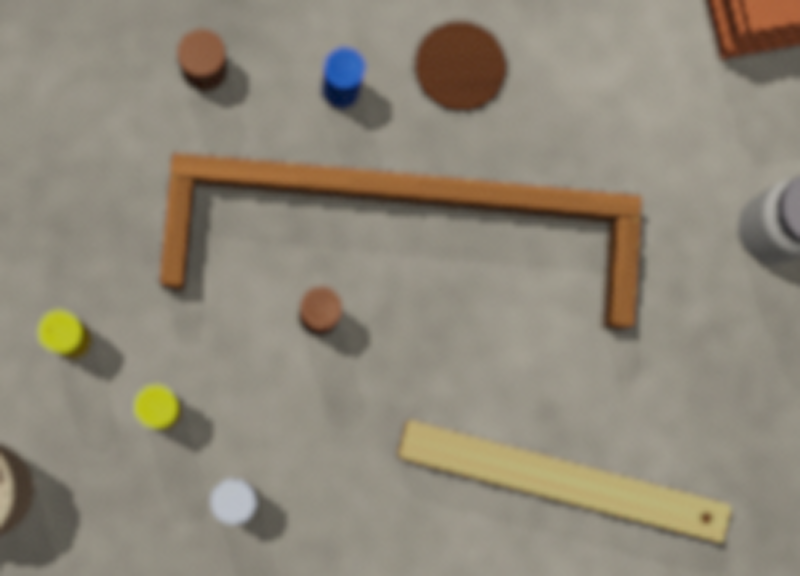

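```bash
python3 - <<'E'
from h import *
c=manip.read_camera('top')
Z=lambda pts:[(x/3.2+230-.35,y/3.2+80-.35) for x,y in pts]
names='outL outR innerL innerR frontLo frontLi frontRi frontRo'.split()
P=ray(c,Z([(173,156),(641,197),(193,180),(610,215),(162,284),(184,285),(606,325),(635,326)]),.035)
for n,p in zip(names,P): print(n,p.round(4))
d=lambda a,b:np.linalg.norm(P[a]-P[b])
print('outer width .366:',d(0,1),'inner .33',d(2,3),d(5,6),'depth outer .103',d(0,4),d(1,7),'inner .085',d(2,5),d(3,6))
m=mask(c,(17,60,110),(32,255,255),(345,200,470,260)); r=cv2.minAreaRect(big(m)); B=ray(c,cv2.boxPoints(r),.026); print(B.round(4)); 
print('batten sides',[np.linalg.norm(B[i]-B[i-1]).round(4) for i in range(4)])
m=mask(c,(5,100,125),(16,145,160),(315,165,345,190)); 
print('post top', ray(c,[cv2.minEnclosingCircle(big(m))[0]],.06), cv2.minEnclosingCircle(big(m)))
print('zoom post',ray(c,Z([(321,309)]),.06), 'others', ray(c,Z([(62,332),(156,407),(233,502)]),.06))
s=manip.read_camera('side'); 
m=mask(s,(17,60,110),(32,255,255),(345,165,450,220));cnt=big(m);cv2.imwrite('pics/s0z.png',cv2.resize(s['img'][110:260,230:460],None,fx=3.4,fy=3.4,interpolation=cv2.INTER_CUBIC)[:,:,::-1])
E
```

```text
outL [0.703  0.0991 0.035 ]
outR [ 0.6704 -0.2619  0.035 ]
innerL [0.6841 0.0838 0.035 ]
innerR [ 0.6562 -0.237   0.035 ]
frontLo [0.6039 0.1073 0.035 ]
frontLi [0.603  0.0906 0.035 ]
frontRi [ 0.5709 -0.2314  0.035 ]
frontRo [ 0.57   -0.2539  0.035 ]
outer width .366: 0.3624431420603345 inner .33 0.3220055265337603 0.3236033214339078 depth outer .103 0.09938115897998398 0.10071612978584807 inner .085 0.0813562188261632 0.08554386248291124
[[ 0.4699 -0.0683  0.026 ]
 [ 0.5019 -0.0771  0.026 ]
 [ 0.4331 -0.3311  0.026 ]
 [ 0.4009 -0.3215  0.026 ]]
batten sides [np.float64(0.2624), np.float64(0.0332), np.float64(0.2631), np.float64(0.0335)]
post top [[ 0.58163422 -0.01208828  0.06      ]] ((329.8846130371094, 175.88461303710938), 5.989487171173096)
zoom post [[ 0.58085238 -0.01226524  0.06      ]] others [[0.56498198 0.17894881 0.06      ]
 [0.50917192 0.10950904 0.06      ]
 [0.4393141  0.05333131 0.06      ]]
```

View pics/s0z.png

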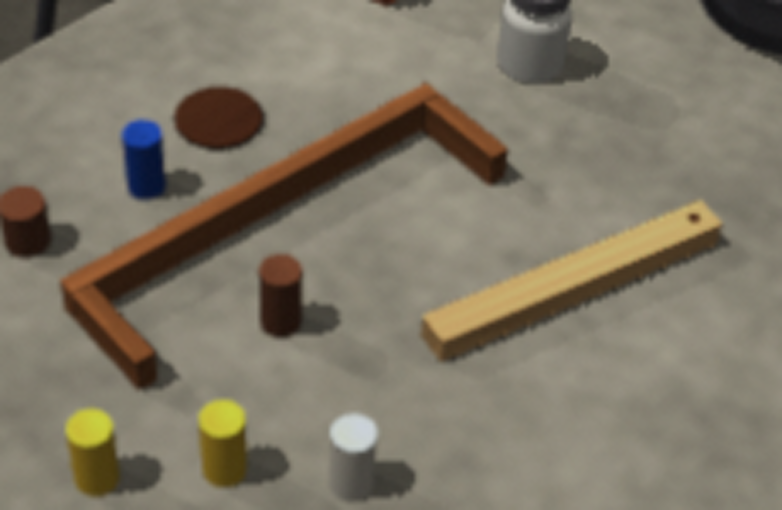

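Checks against the given sizes all fit: the batten reads 262×33 mm against 260×30, and the post lies at bay x ≈ -11 mm against -10. My plan is to push the left half so the batten turns about 30° to the bay. Then I'll push its right end along its own axis, in behind the post, and finally push the right end in.

```bash
cat >> h.py <<'E'
from scipy.spatial.transform import Rotation as Ro
O=np.array([.587,-.0715]); X=np.array([.996,-.09]); X/=np.linalg.norm(X); Y=np.array([-X[1],X[0]])
tobay=lambda p:np.array([(np.asarray(p)[:2]-O)@X,(np.asarray(p)[:2]-O)@Y]).round(4)
toworld=lambda b:O+b[0]*X+b[1]*Y
def go(x,y,z,yaw):
    s=manip.read_state(); R0=Ro.from_quat(s['eef_rot']); 
    R1=Ro.from_euler('z',yaw)*Ro.from_euler('x',np.pi)
    print('row rot',(R0.inv()*R1).as_rotvec().round(3),'shift',R0.inv().apply(np.array([x,y,z])-s['eef_pos']).round(4))
def st():
    s=manip.read_state(); print('t',round(s['time_s'],2),'pos',s['eef_pos'].round(4),'bay',tobay(s['eef_pos']),'yaw',Ro.from_quat(s['eef_rot']).as_matrix()[:2,0].round(3),'F',np.round(s['wrist_force'],1),'open',round(s['opening'],4))
def batten(name=None,box=(270,120,480,290)):
    c=manip.read_camera('top'); m=mask(c,(17,60,110),(32,255,255),box)
    if name: cv2.imwrite(name,cv2.resize(c['img'][80:260,230:480],None,fx=3.2,fy=3.2,interpolation=cv2.INTER_CUBIC)[:,:,::-1])
    r=cv2.minAreaRect(big(m)); B=ray(c,cv2.boxPoints(r),.026)[:,:2]
    if np.linalg.norm(B[0]-B[1])>np.linalg.norm(B[1]-B[2]): B=np.roll(B,1,axis=0)
    e=[(B[0]+B[1])/2,(B[2]+B[3])/2]; e.sort(key=lambda q:q[1]); R,L=e
    print('len',np.linalg.norm(L-R).round(4),'L w',L.round(4),'R w',R.round(4),'C',((L+R)/2).round(4),'L bay',tobay(L),'R bay',tobay(R),'worldang(dir R->L)',np.arctan2(*(L-R)[::-1]).round(3),'theta bay',np.arctan2(*(tobay(L)-tobay(R))).round(3))
E
python3 - <<'E'
from h import *
batten(); go(.418,-.133,.15,-.4)
E
```

```text
len 0.2628 L w [ 0.4858 -0.0727] R w [ 0.4169 -0.3263] C [ 0.4514 -0.1995] L bay [-0.1006 -0.0103] R bay [-0.1464 -0.269 ] worldang(dir R->L) 1.306 theta bay 0.175
row rot [-0.001  0.     0.782] shift [ 0.3383 -0.2206  0.1032]
```

Call:
{"api": "drive_tool", "payload": {
  "targets": [
    [[0,0,0.78,0.338,-0.22,0.103,0],[0,0,0.78,0.338,-0.22,0.103,0],[0,0,0.78,0.338,-0.22,0.103,0],[0,0,0.78,0.338,-0.22,0.103,0],[0,0,0.78,0.338,-0.22,0.103,0],[0,0,0.78,0.338,-0.22,0.103,0],[0,0,0.78,0.338,-0.22,0.103,0],[0,0,0.78,0.338,-0.22,0.103,0],[0,0,0.78,0.338,-0.22,0.103,0],[0,0,0.78,0.338,-0.22,0.103,0],[0,0,0.78,0.338,-0.22,0.103,0],[0,0,0.78,0.338,-0.22,0.103,0],[0,0,0.78,0.338,-0.22,0.103,0],[0,0,0.78,0.338,-0.22,0.103,0],[0,0,0.78,0.338,-0.22,0.103,0]]
  ],
  "force": 30
}}

```text
time_s: 1.55
eef_pos: [0.4094, -0.1559, 0.1507]
eef_rot: [0.983, -0.186, 0.002, -0.008]
wrist_force: [0.1, 0.3, -0.6]
opening: -0.0001
```

```bash
python3 - <<'E'
from h import *
st(); go(.412,-.133,.030,-.4)
c=manip.read_camera('side'); cv2.imwrite('pics/s1.png',c['img'][:,:,::-1])
E
```

```text
t 1.55 pos [ 0.4094 -0.1559  0.1507] bay [-0.1692 -0.1   ] yaw [ 0.931 -0.365] F [ 0.1  0.3 -0.6] open -0.0001
row rot [-0.017 -0.     0.026] shift [-0.006  -0.0202  0.1211]
```

View pics/s1.png

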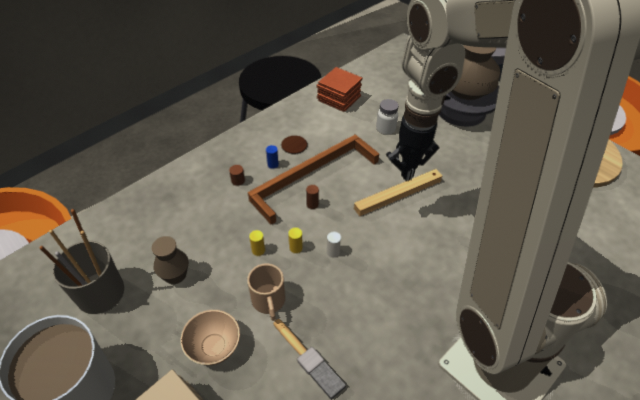

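Call:
{"api": "drive_tool", "payload": {
  "targets": [
    [[0,0,0,0,0,0,0],[0,0,0,0,0,0,0],[0,0,0,0,0,0,0]]
  ]
}}

```text
time_s: 1.85
eef_pos: [0.4097, -0.1553, 0.1506]
eef_rot: [0.983, -0.185, 0.002, -0.009]
wrist_force: [-0.3, 0.2, -0.1]
opening: 0.0001
```

```bash
python3 - <<'E'
from h import *
st(); go(.412,-.133,.030,-.4)
E
```

```text
t 1.85 pos [ 0.4097 -0.1553  0.1506] bay [-0.1691 -0.0994] yaw [ 0.931 -0.364] F [-0.3  0.2 -0.1] open 0.0001
row rot [-0.018 -0.     0.027] shift [-0.006  -0.0195  0.1209]
```

Call:
{"api": "drive_tool", "payload": {
  "targets": [
    [[-0.018,0,0.027,-0.006,-0.02,0.03,0],[-0.018,0,0.027,-0.006,-0.02,0.06,0],[-0.018,0,0.027,-0.006,-0.02,0.09,0],[-0.018,0,0.027,-0.006,-0.02,0.11,0],[-0.018,0,0.027,-0.006,-0.02,0.12,0],[-0.018,0,0.027,-0.006,-0.02,0.12,0],[-0.018,0,0.027,-0.006,-0.02,0.12,0]]
  ]
}}

```text
time_s: 2.43
eef_pos: [0.4038, -0.1527, 0.0304]
eef_rot: [0.983, -0.185, 0.001, -0.009]
wrist_force: [0.2, -0.3, 1.5]
opening: 0.0002
```

```bash
python3 - <<'E'
from h import *
st(); batten('pics/t2.png')
go(.412,-.133,.030,-.4)
E
```

```text
t 2.43 pos [ 0.4038 -0.1527  0.0304] bay [-0.1752 -0.0974] yaw [ 0.932 -0.363] F [ 0.2 -0.3  1.5] open 0.0002
len 0.1601 L w [ 0.4859 -0.0727] R w [ 0.444  -0.2272] C [ 0.4649 -0.15  ] L bay [-0.1006 -0.0103] R bay [-0.1284 -0.168 ] worldang(dir R->L) 1.306 theta bay 0.174
row rot [-0.017  0.     0.028] shift [-0.0004 -0.0213  0.0015]
```

View pics/t2.png

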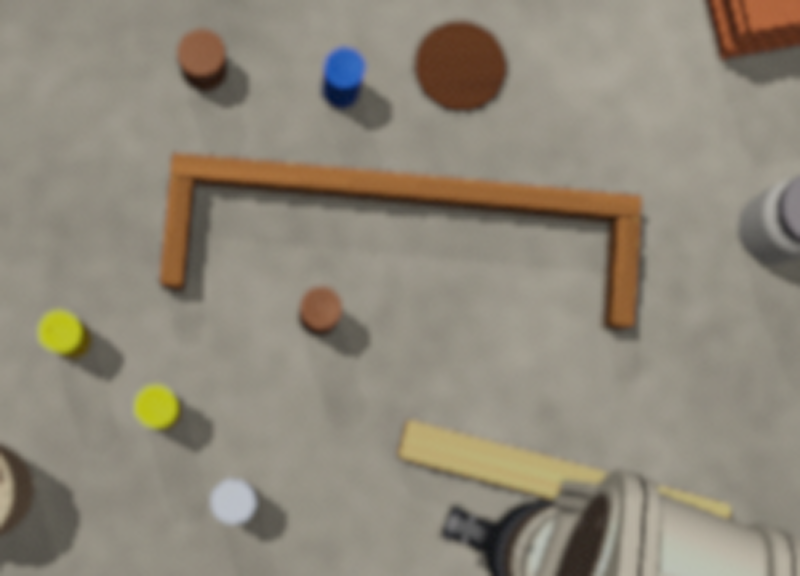

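```bash
python3 - <<'E'
from h import *
s=manip.read_state(); print(s['joint_pos'],s['qvel'],s['joint_torque'])
E
```

```text
[-0.37267715  0.35072682 -0.50370563  0.71638694  0.01718781  3.14062853] [ 0.00071176 -0.01946849  0.01542795 -0.00075558  0.0004032  -0.00306684] [-5.18833782e-03 -3.38638151e+01  1.67889529e+01  5.30745008e-02
  5.47040615e-02  6.75677506e-05]
```

Joint 6 is at its limit, because the tool yaw can't go below the joint 1 angle. I'll use a larger yaw instead.

```bash
python3 - <<'E'
from h import *
go(.412,-.133,.030,-.15)
for d in (.03,.05,.065): go(.412+.9*d,-.133-.435*d,.030,-.15)
E
```

```text
row rot [-0.017 -0.002 -0.222] shift [-0.0004 -0.0213  0.0015]
row rot [-0.017 -0.002 -0.222] shift [ 0.0295 -0.0189  0.0015]
row rot [-0.017 -0.002 -0.222] shift [ 0.0495 -0.0174  0.0015]
row rot [-0.017 -0.002 -0.222] shift [ 0.0644 -0.0162  0.0014]
```

Call:
{"api": "drive_tool", "payload": {
  "targets": [
    [[-0.017,0,-0.12,0,-0.01,0.001,0],[-0.017,0,-0.22,0,-0.021,0.001,0],[-0.017,0,-0.22,0.005,-0.021,0.001,0],[-0.017,0,-0.22,0.011,-0.02,0.001,0],[-0.017,0,-0.22,0.017,-0.02,0.001,0],[-0.017,0,-0.22,0.023,-0.019,0.001,0],[-0.017,0,-0.22,0.028,-0.019,0.001,0],[-0.017,0,-0.22,0.033,-0.018,0.001,0],[-0.017,0,-0.22,0.038,-0.018,0.001,0],[-0.017,0,-0.22,0.043,-0.018,0.001,0],[-0.017,0,-0.22,0.048,-0.017,0.001,0],[-0.017,0,-0.22,0.053,-0.017,0.001,0],[-0.017,0,-0.22,0.058,-0.017,0.001,0],[-0.017,0,-0.22,0.062,-0.016,0.001,0],[-0.017,0,-0.22,0.065,-0.016,0.001,0],[-0.017,0,-0.22,0.065,-0.016,0.001,0]]
  ]
}}

```text
time_s: 3.82
eef_pos: [0.4714, -0.1617, 0.03]
eef_rot: [0.997, -0.076, 0.001, 0.0]
wrist_force: [-0.2, -0.8, -0.4]
opening: -0.0002
```

```bash
python3 - <<'E'
from h import *
st(); batten('pics/t3.png')
c=manip.read_camera('side');cv2.imwrite('pics/s3.png',cv2.resize(c['img'][110:260,230:460],None,fx=3.4,fy=3.4,interpolation=cv2.INTER_CUBIC)[:,:,::-1])
m=mask(c,(17,60,110),(32,255,255),(300,150,470,240)); print(cv2.minAreaRect(big(m)))
E
```

```text
t 3.82 pos [ 0.4714 -0.1617  0.03  ] bay [-0.107  -0.1003] yaw [ 0.989 -0.151] F [-0.2 -0.8 -0.4] open -0.0002
len 0.0772 L w [ 0.5302 -0.0939] R w [ 0.4993 -0.1647] C [ 0.5147 -0.1293] L bay [-0.0546 -0.0274] R bay [-0.079  -0.1007] worldang(dir R->L) 1.159 theta bay 0.321
((418.2226867675781, 173.61309814453125), (8.950515747070312, 43.41557312011719), 74.93151092529297)
```

View pics/t3.png

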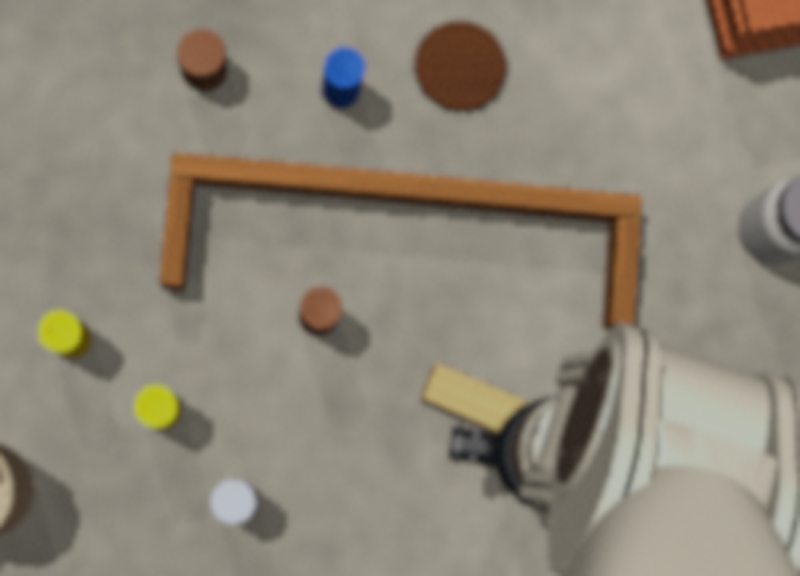

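View pics/s3.png

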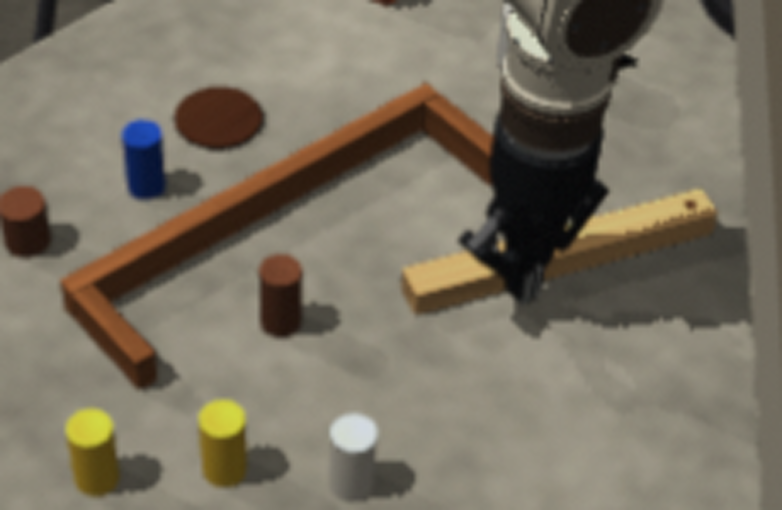

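The batten is turning as planned, with theta at 0.32. I'll push on about 43 mm.

Call:
{"api": "drive_tool", "payload": {
  "targets": [
    [[0,0,0,0.005,0.002,0,0],[0,0,0,0.01,0.0035,0,0],[0,0,0,0.015,0.0055,0,0],[0,0,0,0.02,0.007,0,0],[0,0,0,0.025,0.009,0,0],[0,0,0,0.03,0.011,0,0],[0,0,0,0.035,0.0125,0,0],[0,0,0,0.04,0.0145,0,0],[0,0,0,0.04,0.0145,0,0],[0,0,0,0.02,0.0072,0,0],[0,0,0,0,0,0,0],[0,0,0,-0.01,0,-0.03,0],[0,0,0,-0.02,0,-0.07,0],[0,0,0,-0.05,0,-0.1,0],[0,0,0,-0.08,0,-0.1,0],[0,0,0,-0.12,0,-0.1,0]]
  ]
}}

```text
time_s: 5.25
eef_pos: [0.3544, -0.1443, 0.1323]
eef_rot: [0.997, -0.075, 0.005, 0.001]
wrist_force: [-0.2, -0.6, 0.3]
opening: 0.0001
```

```bash
python3 - <<'E'
from h import *
st(); batten('pics/t4.png')
c=manip.read_camera('side');cv2.imwrite('pics/s4.png',cv2.resize(c['img'][110:260,230:460],None,fx=3.4,fy=3.4,interpolation=cv2.INTER_CUBIC)[:,:,::-1])
E
```

```text
t 5.25 pos [ 0.3544 -0.1443  0.1323] bay [-0.2251 -0.0935] yaw [ 0.989 -0.15 ] F [-0.2 -0.6  0.3] open 0.0001
len 0.2627 L w [ 0.5808 -0.1247] R w [ 0.4332 -0.342 ] C [ 0.507  -0.2333] L bay [-0.0014 -0.0535] R bay [-0.1289 -0.2832] worldang(dir R->L) 0.974 theta bay 0.507
```

View pics/t4.png

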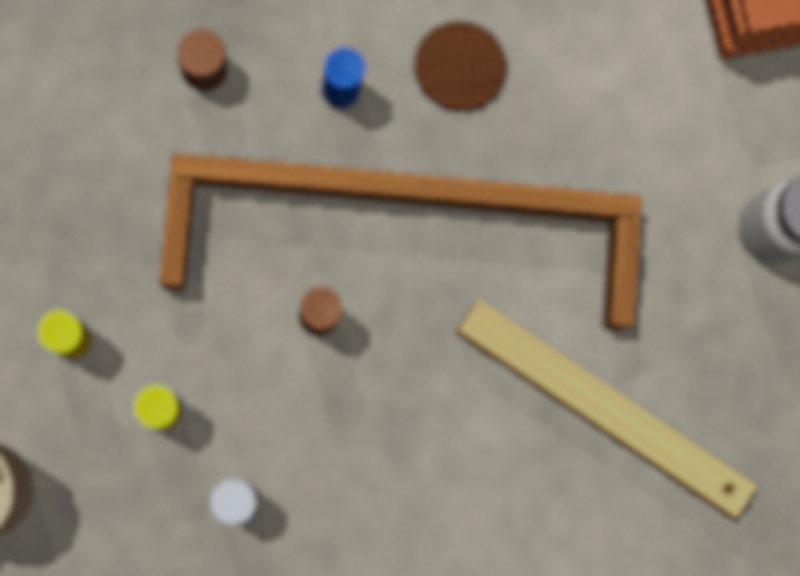

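View pics/s4.png

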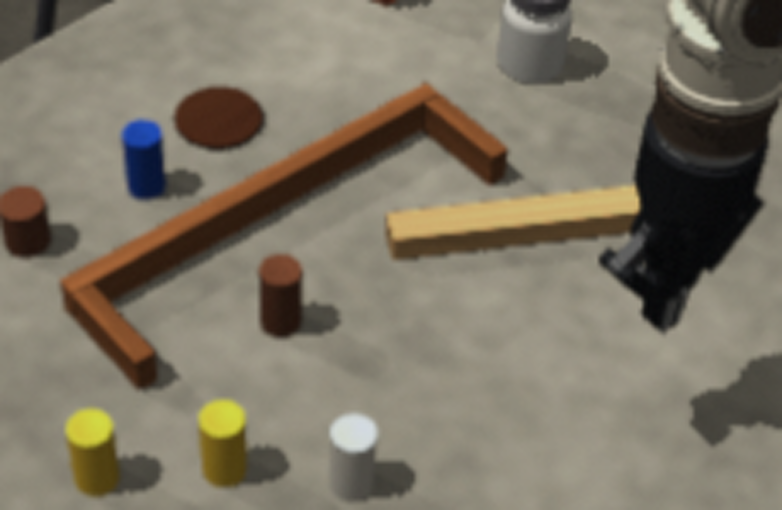

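The batten now has theta 0.51, with its left end at bay (-1, -54) mm and 31 mm of clearance to the post. I'll go round to the right end face and push along the axis.

```bash
python3 - <<'E'
from h import *
go(.408,-.379,.13,.974)
E
```

```text
row rot [-0.007  0.006 -1.127] shift [ 0.1001  0.2259 -0.0031]
```

Call:
{"api": "drive_tool", "payload": {
  "targets": [
    [[-0.007,0.006,-1.127,0.09,0.226,-0.003,0],[-0.007,0.006,-1.127,0.09,0.226,-0.003,0],[-0.007,0.006,-1.127,0.1,0.226,-0.003,0],[-0.007,0.006,-1.127,0.1,0.226,-0.003,0],[-0.007,0.006,-1.127,0.1,0.226,-0.003,0],[-0.007,0.006,-1.127,0.1,0.226,-0.003,0],[-0.007,0.006,-1.127,0.1,0.226,-0.003,0],[-0.007,0.006,-1.127,0.1,0.226,-0.003,0],[-0.007,0.006,-1.127,0.1,0.226,-0.003,0],[-0.007,0.006,-1.127,0.1,0.226,-0.003,0],[-0.007,0.006,-1.127,0.1,0.226,0.04,0],[-0.007,0.006,-1.127,0.1,0.226,0.07,0],[-0.007,0.006,-1.127,0.1,0.226,0.09,0],[-0.007,0.006,-1.127,0.1,0.226,0.1,0],[-0.007,0.006,-1.127,0.1,0.226,0.1,0]]
  ]
}}

```text
time_s: 6.6
eef_pos: [0.4151, -0.3803, 0.0271]
eef_rot: [0.883, 0.469, 0.002, 0.001]
wrist_force: [0.5, 0.0, -0.5]
opening: 0.0001
```

```bash
python3 - <<'E'
from h import *
st(); batten('pics/t5.png'); go(.408,-.379,.03,.974); print(manip.read_state()['joint_pos'])
E
```

```text
t 6.6 pos [ 0.4151 -0.3803  0.0271] bay [-0.1434 -0.323 ] yaw [0.561 0.828] F [ 0.5  0.  -0.5] open 0.0001
len 0.2627 L w [ 0.5808 -0.1247] R w [ 0.4332 -0.3419] C [ 0.507  -0.2333] L bay [-0.0013 -0.0535] R bay [-0.1289 -0.2832] worldang(dir R->L) 0.974 theta bay 0.507
row rot [ 0.007 -0.002  0.002] shift [-0.0027 -0.008  -0.0011]
[-0.74327029  0.5534126  -0.1547364   0.85570623  0.00326367  1.42274943]
```

View pics/t5.png

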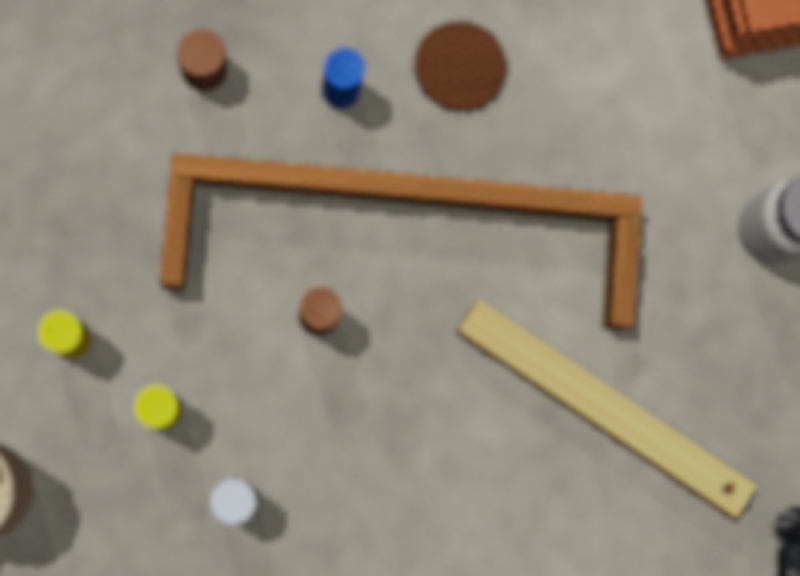

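Call:
{"api": "drive_tool", "payload": {
  "targets": [
    [[0,0,0,0.006,-0.003,-0.001,0],[0,0,0,0.012,-0.005,-0.001,0],[0,0,0,0.018,-0.005,-0.001,0],[0,0,0,0.023,-0.005,-0.001,0],[0,0,0,0.028,-0.005,-0.001,0],[0,0,0,0.033,-0.005,-0.001,0],[0,0,0,0.038,-0.005,-0.001,0],[0,0,0,0.043,-0.005,-0.001,0],[0,0,0,0.048,-0.005,-0.001,0],[0,0,0,0.053,-0.005,-0.001,0],[0,0,0,0.058,-0.005,-0.001,0],[0,0,0,0.063,-0.005,-0.001,0],[0,0,0,0.068,-0.005,-0.001,0],[0,0,0,0.073,-0.005,-0.001,0],[0,0,0,0.078,-0.005,-0.001,0],[0,0,0,0.083,-0.005,-0.001,0],[0,0,0,0.088,-0.005,-0.001,0],[0,0,0,0.093,-0.005,-0.001,0],[0,0,0,0.098,-0.005,-0.001,0],[0,0,0,0.1,-0.005,-0.001,0]]
  ]
}}

```text
time_s: 8.32
eef_pos: [0.469, -0.2953, 0.0309]
eef_rot: [0.883, 0.469, 0.003, 0.004]
wrist_force: [0.2, 0.1, 0.1]
opening: -0.0005
```

```bash
python3 - <<'E'
from h import *
st(); batten('pics/t6.png')
E
```

```text
t 8.32 pos [ 0.469  -0.2953  0.0309] bay [-0.0974 -0.2335] yaw [0.56  0.828] F [0.2 0.1 0.1] open -0.0005
len 0.261 L w [ 0.6175 -0.068 ] R w [ 0.471 -0.284] C [ 0.5443 -0.176 ] L bay [0.03   0.0062] R bay [-0.0964 -0.2221] worldang(dir R->L) 0.975 theta bay 0.506
```

View pics/t6.png

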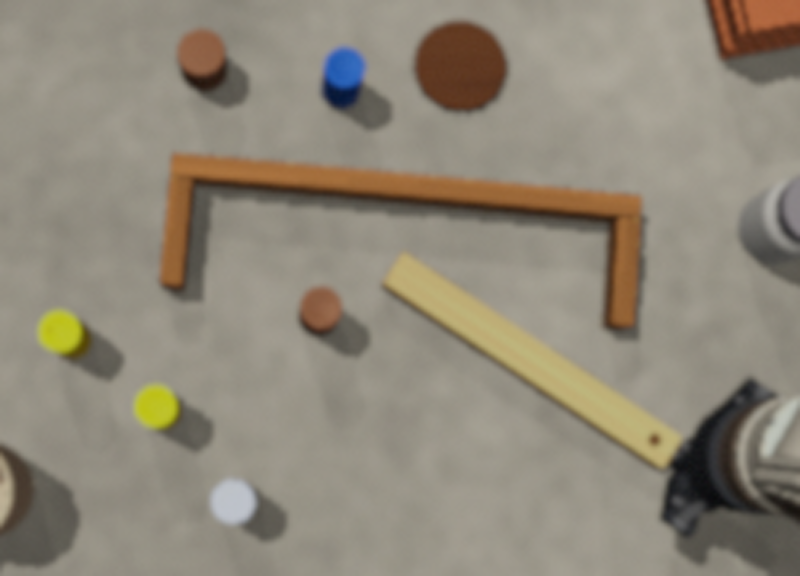

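The batten went straight, and its left end is now at bay (30, 6) mm. I'll keep pushing with a slight leftward turn.

Call:
{"api": "drive_tool", "payload": {
  "targets": [
    [[0,0,-0.04,0.005,0.001,0.001,0],[0,0,-0.08,0.01,0.002,0.001,0],[0,0,-0.12,0.015,0.003,0.001,0],[0,0,-0.15,0.02,0.004,0.001,0],[0,0,-0.18,0.025,0.005,0.001,0],[0,0,-0.2,0.03,0.006,0.001,0],[0,0,-0.2,0.035,0.007,0.001,0],[0,0,-0.2,0.04,0.007,0.001,0],[0,0,-0.2,0.045,0.008,0.001,0],[0,0,-0.2,0.05,0.008,0.001,0],[0,0,-0.2,0.055,0.008,0.001,0],[0,0,-0.2,0.06,0.008,0.001,0],[0,0,-0.2,0.06,0.008,0.001,0]]
  ]
}}

```text
time_s: 9.45
eef_pos: [0.5096, -0.25, 0.0303]
eef_rot: [0.832, 0.555, 0.003, 0.004]
wrist_force: [-0.4, -0.3, 0.6]
opening: 0.0002
```

```bash
python3 - <<'E'
from h import *
st(); batten('pics/t7.png')
E
```

```text
t 9.45 pos [ 0.5096 -0.25    0.0303] bay [-0.0611 -0.1847] yaw [0.384 0.923] F [-0.4 -0.3  0.6] open 0.0002
len 0.2621 L w [ 0.6403 -0.01  ] R w [ 0.5104 -0.2376] C [ 0.5753 -0.1238] L bay [0.0475 0.0661] R bay [-0.0614 -0.1724] worldang(dir R->L) 1.052 theta bay 0.428
```

View pics/t7.png

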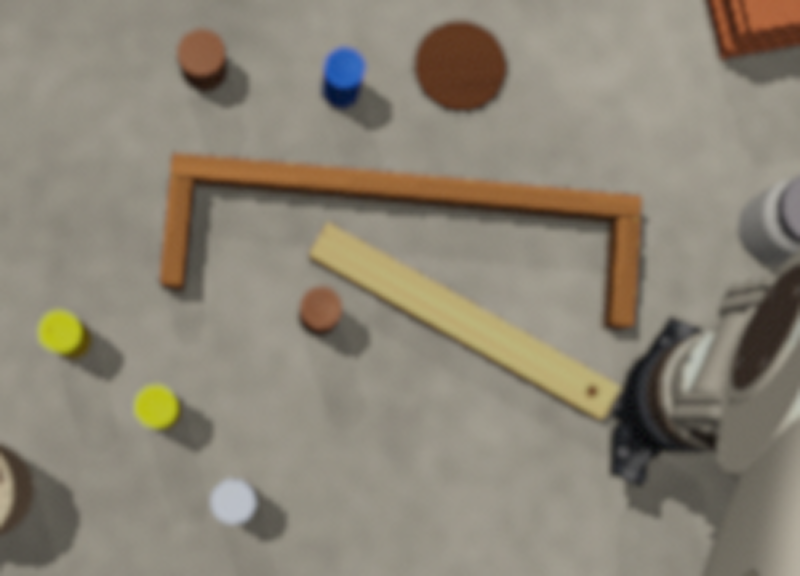

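Call:
{"api": "drive_tool", "payload": {
  "targets": [
    [[0,0,0.03,0.005,0.001,0,0],[0,0,0.06,0.01,0.001,0,0],[0,0,0.08,0.015,0.002,0,0],[0,0,0.08,0.02,0.002,0,0],[0,0,0.08,0.025,0.003,0,0],[0,0,0.08,0.03,0.004,0,0],[0,0,0.08,0.035,0.004,0,0],[0,0,0.08,0.04,0.005,0,0],[0,0,0.08,0.045,0.006,0,0],[0,0,0.08,0.05,0.006,0,0],[0,0,0.08,0.05,0.006,0,0]]
  ]
}}

```text
time_s: 10.42
eef_pos: [0.5342, -0.206, 0.0302]
eef_rot: [0.853, 0.521, 0.003, 0.004]
wrist_force: [0.6, 0.7, -0.1]
opening: -0.0
```

```bash
python3 - <<'E'
from h import *
st(); batten('pics/t8.png')
E
```

```text
t 10.42 pos [ 0.5342 -0.206   0.0302] bay [-0.0405 -0.1387] yaw [0.456 0.89 ] F [ 0.6  0.7 -0.1] open -0.0
len 0.2613 L w [0.6585 0.0363] R w [ 0.5349 -0.194 ] C [ 0.5967 -0.0788] L bay [0.0615 0.1138] R bay [-0.0409 -0.1266] worldang(dir R->L) 1.078 theta bay 0.403
```

View pics/t8.png

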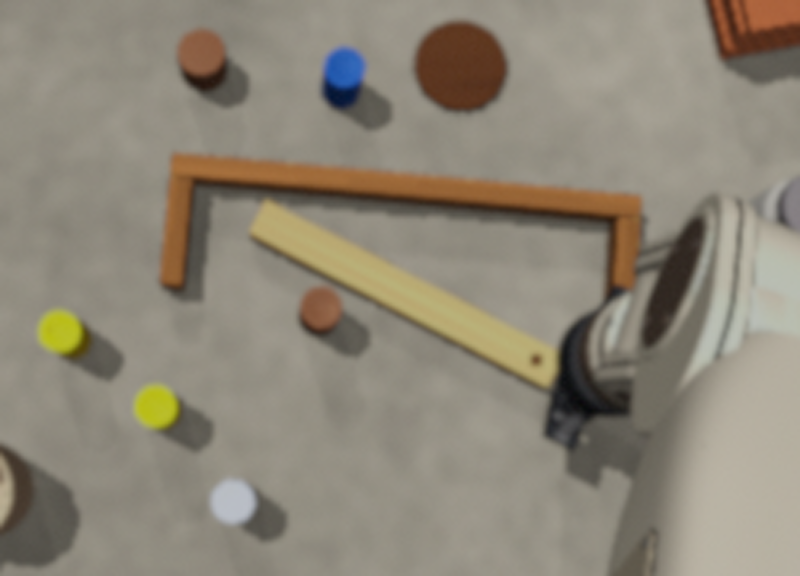

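Stage 1 is met: the left end is at bay (62, 114) mm behind the post, and the right end is outside at x = -41 mm. Next I'll move to the robot side of the right end.

```bash
python3 - <<'E'
from h import *
w=toworld((-.085,-.084)); print(w); go(w[0],w[1],.11,-.09)
go(w[0],w[1],.03,-.09)
E
```

```text
[ 0.49478535 -0.14750959]
row rot [ 0.008 -0.007  1.187] shift [ 0.0346 -0.061  -0.0803]
row rot [ 0.008 -0.007  1.187] shift [ 0.0345 -0.0618 -0.0003]
```

Call:
{"api": "drive_tool", "payload": {
  "targets": [
    [[0,0,0,-0.015,0,0,0],[0,0,0,-0.02,0,-0.04,0],[0,0,0.1,-0.02,0,-0.08,0],[0,0,1.187,-0.02,-0.03,-0.09,0],[0,0,1.187,0.01,-0.061,-0.09,0],[0,0,1.187,0.034,-0.061,-0.09,0],[0,0,1.187,0.034,-0.061,-0.09,0],[0,0,1.187,0.034,-0.061,-0.09,0],[0,0,1.187,0.034,-0.061,-0.09,0],[0,0,1.187,0.034,-0.061,-0.09,0],[0,0,1.187,0.034,-0.061,-0.09,0],[0,0,1.187,0.034,-0.061,-0.09,0],[0,0,1.187,0.034,-0.061,-0.09,0],[0,0,1.187,0.034,-0.061,-0.06,0],[0,0,1.187,0.034,-0.061,-0.03,0],[0,0,1.187,0.034,-0.061,-0.01,0],[0,0,1.187,0.034,-0.061,0,0],[0,0,1.187,0.034,-0.061,0,0]]
  ]
}}

```text
time_s: 11.97
eef_pos: [0.4929, -0.1484, 0.0273]
eef_rot: [0.999, -0.045, 0.002, 0.001]
wrist_force: [0.1, -0.7, -0.2]
opening: 0.0001
```

```bash
python3 - <<'E'
from h import *
st(); batten('pics/t9.png'); print(manip.read_state()['joint_pos'])
for x in (-.03,0.,.03): go(*toworld((x,-.085)),.03,-.09)
c=manip.read_camera('side');cv2.imwrite('pics/s9.png',cv2.resize(c['img'][110:260,230:460],None,fx=3.4,fy=3.4,interpolation=cv2.INTER_CUBIC)[:,:,::-1])
E
```

```text
t 11.97 pos [ 0.4929 -0.1484  0.0273] bay [-0.0868 -0.0851] yaw [ 0.996 -0.09 ] F [ 0.1 -0.7 -0.2] open 0.0001
len 0.238 L w [0.6586 0.0363] R w [ 0.5458 -0.1734] C [ 0.6022 -0.0686] L bay [0.0616 0.1138] R bay [-0.0319 -0.1052] worldang(dir R->L) 1.077 theta bay 0.404
[-2.91846728e-01  4.77915447e-01 -2.92712749e-01  7.92732161e-01
 -1.08361332e-03  2.94008321e+00]
row rot [ 0.003 -0.007 -0.   ] shift [ 0.0555 -0.0003 -0.0007]
row rot [ 0.003 -0.007 -0.   ] shift [ 0.0855 -0.0003 -0.0005]
row rot [ 0.003 -0.007 -0.   ] shift [ 0.1155 -0.0004 -0.0002]
```

View pics/s9.png

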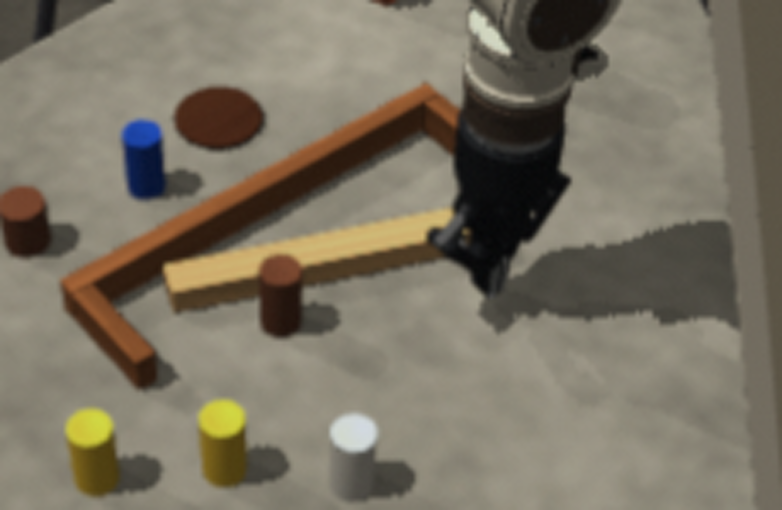

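Call:
{"api": "drive_tool", "payload": {
  "targets": [
    [[0,0,0,0.01,0,-0.001,0],[0,0,0,0.02,0,-0.002,0],[0,0,0,0.028,0,-0.002,0],[0,0,0,0.033,0,-0.002,0],[0,0,0,0.038,0,-0.002,0],[0,0,0,0.043,0,-0.002,0],[0,0,0,0.048,0,-0.002,0],[0,0,0,0.053,0,-0.002,0],[0,0,0,0.058,0,-0.002,0],[0,0,0,0.063,0,-0.002,0],[0,0,0,0.068,0,-0.002,0],[0,0,0,0.073,0,-0.002,0],[0,0,0,0.078,0,-0.002,0],[0,0,0,0.083,0,-0.002,0],[0,0,0,0.088,0,-0.002,0],[0,0,0,0.093,0,-0.002,0],[0,0,0,0.097,0,-0.002,0],[0,0,0,0.1,0,-0.002,0],[0,0,0,0.1,0,-0.002,0]]
  ]
}}

```text
time_s: 13.65
eef_pos: [0.5954, -0.1581, 0.0327]
eef_rot: [0.999, -0.046, 0.005, 0.002]
wrist_force: [0.1, 0.1, 0.2]
opening: -0.0004
```

```bash
python3 - <<'E'
from h import *
st(); batten('pics/t10.png')
c=manip.read_camera('side');cv2.imwrite('pics/s10.png',cv2.resize(c['img'][110:260,230:460],None,fx=3.4,fy=3.4,interpolation=cv2.INTER_CUBIC)[:,:,::-1])
E
```

```text
t 13.65 pos [ 0.5954 -0.1581  0.0327] bay [ 0.0161 -0.0855] yaw [ 0.996 -0.091] F [0.1 0.1 0.2] open -0.0004
len 0.1994 L w [0.6519 0.0517] R w [ 0.624  -0.1457] C [ 0.638 -0.047] L bay [0.0536 0.1286] R bay [ 0.0435 -0.0706] worldang(dir R->L) 1.43 theta bay 0.051
```

View pics/t10.png

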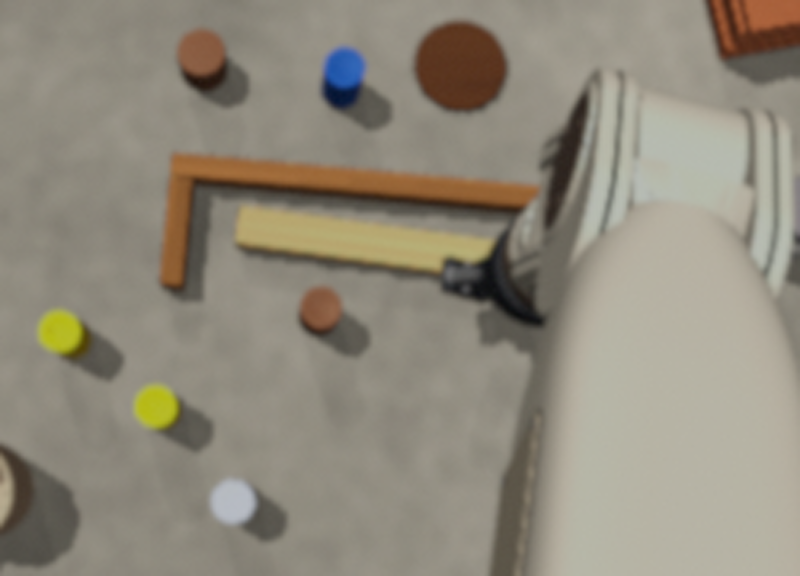

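View pics/s10.png

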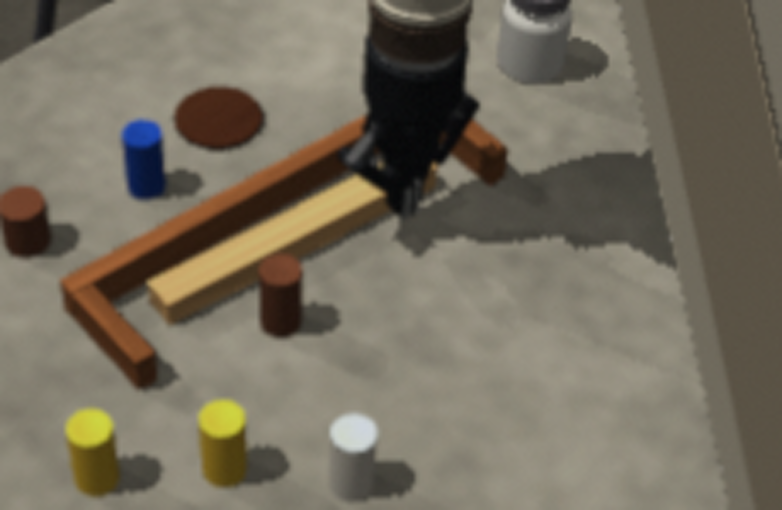

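The batten is nearly in. I'll slide the finger to near mid-length and push the batten square onto the back wall.

Call:
{"api": "drive_tool", "payload": {
  "targets": [
    [[0,0,0,-0.006,0,0.002,0],[0,0,0,-0.012,-0.01,0.002,0],[0,0,0,-0.012,-0.03,0.002,0],[0,0,0,-0.012,-0.05,0.002,0],[0,0,0,-0.012,-0.06,0.002,0],[0,0,0,-0.006,-0.06,0.002,0],[0,0,0,0,-0.06,0.002,0],[0,0,0,0.005,-0.06,0.002,0],[0,0,0,0.01,-0.06,0.002,0],[0,0,0,0.015,-0.06,0.002,0],[0,0,0,0.02,-0.06,0.002,0],[0,0,0,0.024,-0.06,0.002,0],[0,0,0,0.027,-0.06,0.002,0],[0,0,0,0.029,-0.06,0.002,0],[0,0,0,0.029,-0.06,0.002,0]]
  ]
}}

```text
time_s: 15.0
eef_pos: [0.6282, -0.1012, 0.0303]
eef_rot: [0.999, -0.046, 0.004, 0.002]
wrist_force: [-2.7, -0.2, 2.4]
opening: 0.0002
```

```bash
python3 - <<'E'
from h import *
st(); batten('pics/t11.png')
c=manip.read_camera('side');cv2.imwrite('pics/s11.png',cv2.resize(c['img'][110:260,230:460],None,fx=3.4,fy=3.4,interpolation=cv2.INTER_CUBIC)[:,:,::-1])
E
```

```text
t 15.0 pos [ 0.6282 -0.1012  0.0303] bay [ 0.0437 -0.0258] yaw [ 0.996 -0.092] F [-2.7 -0.2  2.4] open 0.0002
len 0.1292 L w [0.669  0.0507] R w [ 0.6571 -0.078 ] C [ 0.663  -0.0136] L bay [0.0706 0.1291] R bay [ 0.0704 -0.0001] worldang(dir R->L) 1.479 theta bay 0.002
```

View pics/t11.png

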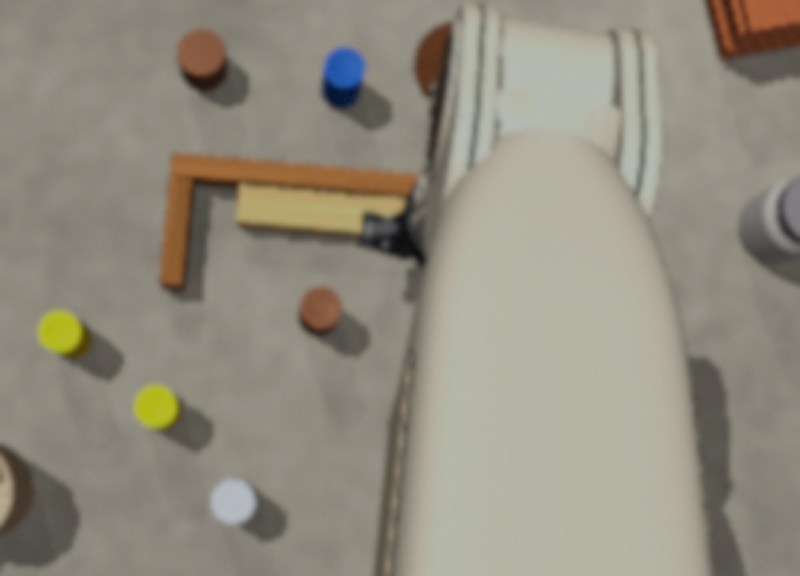

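View pics/s11.png

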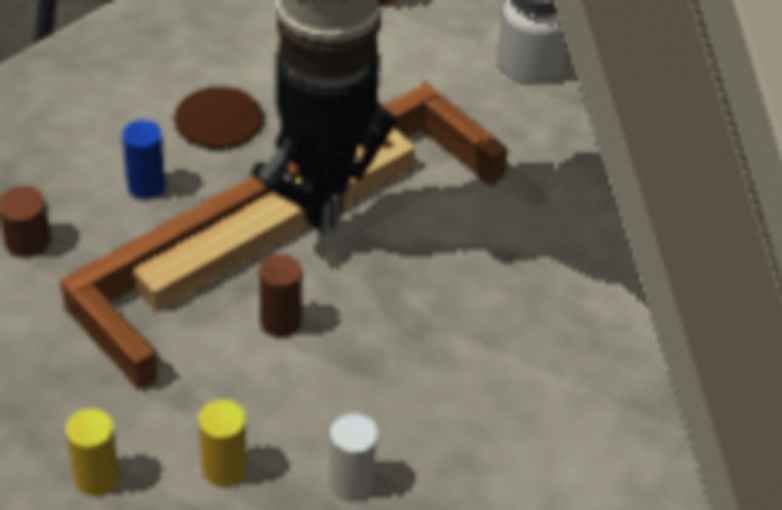

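Contact with the wall shows as a 2.7 N reaction. I'll back off, lift and retreat, then check the whole batten.

Call:
{"api": "drive_tool", "payload": {
  "targets": [
    [[0,0,0,-0.01,0,0,0],[0,0,0,-0.03,0,0,0],[0,0,0,-0.05,0,-0.02,0],[0,0,0,-0.08,0,-0.05,0],[0,0,0,-0.12,0,-0.08,0],[0,0,0,-0.16,0.02,-0.1,0],[0,0,0,-0.2,0.05,-0.12,0],[0,0,0,-0.24,0.08,-0.12,0],[0,0,0,-0.27,0.1,-0.12,0],[0,0,0,-0.27,0.1,-0.12,0]]
  ]
}}

```text
time_s: 15.93
eef_pos: [0.348, -0.1763, 0.1495]
eef_rot: [0.999, -0.046, 0.006, 0.003]
wrist_force: [0.5, -0.8, -0.6]
opening: 0.0001
```

```bash
python3 - <<'E'
from h import *
st(); batten('pics/t12.png')
c=manip.read_camera('side');cv2.imwrite('pics/s12.png',c['img'][:,:,::-1])
E
```

```text
t 15.93 pos [ 0.348  -0.1763  0.1495] bay [-0.2286 -0.1259] yaw [ 0.996 -0.092] F [ 0.5 -0.8 -0.6] open 0.0001
len 0.2625 L w [0.6688 0.0508] R w [ 0.6441 -0.2105] C [ 0.6565 -0.0799] L bay [0.0704 0.1291] R bay [ 0.0694 -0.1333] worldang(dir R->L) 1.477 theta bay 0.004
```

View pics/t12.png

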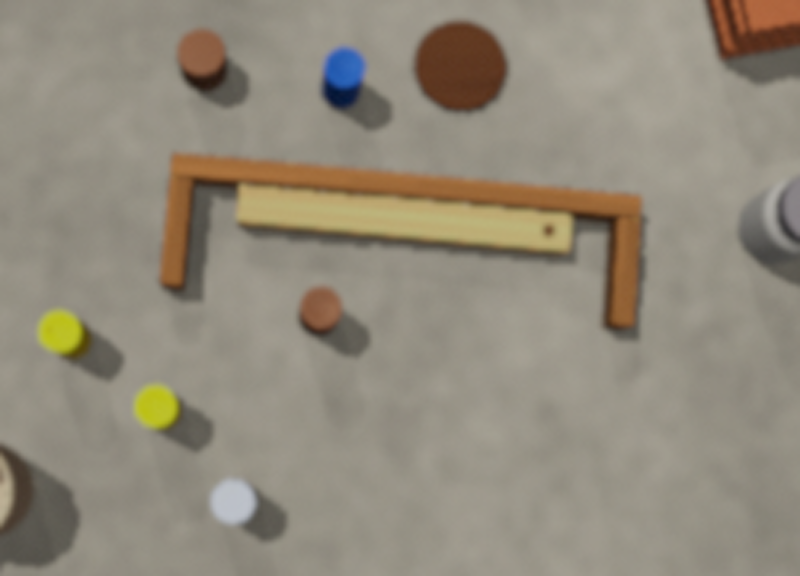

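View pics/s12.png

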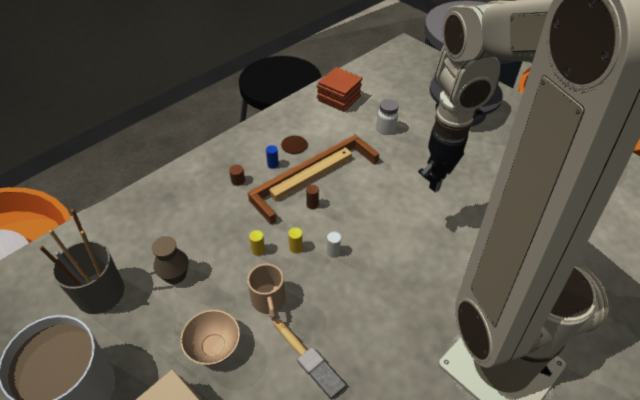

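The top view shows the batten (zoomed picture, about (237,185)–(572,250)) flush along the back wall, with both ends at bay x ≈ 70 mm. The pots and tools look unmoved. I'll hand the job in.

```bash
python3 -c "
from station import manip
print(manip.job_done())"
```

```text
the job is handed in; nothing more can be done
None
```

The batten is stowed flat along the back wall of the bay, and I handed the job in at about 16 s of the 58 s allowed. The hand-in gives no verdict.

- **What I did:** With closed fingers I pushed the left half so the batten turned to about 29° to the bay. I then pushed its right end along its axis until the left end sat behind the post, at bay (62, 114) mm, while the right end was still outside at x = -41 mm. Then I pushed the right end in, and last pushed near mid-length until the batten met the back wall.
- **Last checks:**
  - **Position:** The left end is at bay (70, 129) mm and the right end at (69, -133) mm. Both are inside the 60–85 mm band and between the side walls.
  - **Height and tilt:** The camera pictures show it lying flat. I did not measure its height or tilt separately.
  - **Bystanders:** The pots and tools look unmoved in both views, but I judged this by eye.
  - **Force:** The highest wrist reading I saw after a move was about 4 N.
- **What disagreed:** One early move stopped about 2 cm short because joint 6 reached its range limit. I changed the tool yaw before touching the batten. The batten's measured length and width came out about 2–3 mm over the given sizes, and the bay walls read up to 8 mm short. The final margins to the limits are about 10 mm or more.

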